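# Load a board under the ratchet press

## Robot

A 7-joint arm with a two-finger parallel gripper is mounted at the origin on a cart in front of the work surface, level with it; the furniture and walls round the work are solid. World frame = base frame: x ahead of the robot, y to its left, z up, the work surface at z = 0. Lengths are in m, angles in rad, forces in N, time in s.
With the tool pointing down it reaches from about 0.425 to 0.925 m from the base axis. Payload 6.8 kg.
Tool frame: the origin (TCP) lies on the mounting face of the last link; the fingertips stand ahead of it and the grasp point (between the pads) lies 155 mm ahead of it (ctrl.tip_reach is the z of the fingertips in the tool frame, in m); z points along the fingers, y is the line along which they close (so a half turn about z gives the same grasp; the last joint's range is limited). The gripper opens to 85 mm and grips with 20 to 120 N. Pads are 22 mm wide; open, the fingers measure 114 mm over their backs; the gripper's body (76 mm by 85 mm) begins 54 mm behind the grasp point. The pads swing forward as they close: fully open they stand 13 mm farther back than shut.
Start: joints at [-1.435, 0.477, 0.022, 1.555, -0.011, 1.109, -0.083], TCP at [0.163, 0.655, 0.405] pointing down, gripper open.
Joint ranges: [-2.96, 2.96], [-0.34, 2.1], [-1.41, 1.46], [0.24, 2.44], [-1.37, 4.51], [0.17, 1.92], [-2.96, 2.96]. Speed limits (rad/s): [2.39, 2.39, 3.14, 3.14, 3.14, 3.14, 3.14].

## Interface

Orientations are given as a 3x3 rotation matrix whose columns are the frame's x, y, z axes.
In Python, from rig import ctrl gives the robot as it stands.
- The arm moves only by the tool step_arm, never from a script. Its argument "increments" is a list of rows, each an object of numbers: "rx", "ry", "rz": the turn, a rotation vector about the tool's x, y, z in degrees; "x", "y", "z": the shift along the tool's x, y, z in m; "hand": the closure in counts, from 0 (fully open) to 255 (shut). In form: [{"rx": .., "ry": .., "rz": .., "x": .., "y": .., "z": .., "hand": ..}, ...]. A call has exactly 8 rows; each row is the pose to reach, as a shift and turn from the pose commanded when the call began, along the tool's axes at that moment; what a row does not reach only later rows make up. A row lasts 1/10 s, in which the tool goes at most 50 mm and 8.59 degrees, less where a joint would pass 70% of its speed; a pose out of reach is approached as far as the arm can. A call with a gripper value outside its range is refused whole. The fingers move at their own pace and stop on an object; "force" is the grip in N (left out, the last holds). Time passes only in rows, so rows that repeat a pose let the fingers close, or fill a call up. It gives the time, the measured TCP pose, the force, the opening and the grip force at its end, in the units of the state.
- ctrl.get_state(): the state, without advancing time (a new reading comes with each control period).
- ctrl.capture(name): name is "scene" or "top" or "wrist"; returns a dict with "frame" (480x640x3 uint8, red, green, blue), "fx", "fy", "cx", "cy" (pixels), "distortion" ([k1, k2, p1, p2, k3] as OpenCV has them; the pictures are not rectified), "view" (4x4, takes a point from world to camera coordinates). Camera axes: x right, y down, z forward; pixel columns grow to the right and rows downward; lengths in m; the calibration is good to about 2 mm. A picture is of the moment at which its call begins. There is no depth.
- ctrl.hand_in(): hands the job in; it is judged then, once.
The state is a dict: "clock": time; "qpos": joint angles; "dq": joint speeds; "joint_efforts": joint torques, N m; "eef_pos": TCP position; "tcp_rot": TCP orientation; "ft_force": force on the tool from outside, world axes, zero at the start; "torque": the same for the moment, N m; "width": finger opening in m; "grasp_force": force on a finger pad.
Only numpy, scipy, OpenCV 4.12 (cv2) and the standard library are available. Lean on these libraries where they do the work, as an engineer would, in place of code of your own. Each camera call takes 0.05 s, during which the arm holds its last target. There are 200 camera calls.

## Task

Lift the ratchet press by its red knob, tooth by tooth, until the pawl holds it on its topmost tooth, and let go of it; do not strain it against the top stop. Then gently push the tray with the circuit board fully home under the press head, and press the yellow thumb plate on the pawl's tail gently down and keep it down until the head has sunk onto the heat sink and rests there by its own weight; let go and leave the flux pot, the tape roll and the solder reel where they are.

Things in the scene. Friction and masses are not known exactly. Their poses are not given: they have to be found in the camera images.
- stand: Fixed blue frame of a small dead-weight press on the table: base plate 235 x 96 x 12 mm (from x -152 to +82 mm), column at the back, guide head (z 116 to 150 mm, 55 mm wide at most) on top. Origin on the table straight below the vertical ram axis; its z is up, its -x is the front from which the tray is loaded, its +y is the side on which teeth and pawl are.
- ram (a joint): Height (m) of the ram, a 0.7 kg vertical toothed bar, damped (120 N s/m), friction 1 N; 0 is lowest. Clicks up past the sprung pawl, which holds it at 0.010, 0.020 ... 0.070 (topmost of 7 teeth); let go, it sinks onto the last tooth passed. Lift to 0.072 to catch the topmost; a rubber stop begins at 0.074, yields 3 N per mm, is strained beyond 0.080.
- knob_mid (a point): Centre of the red round knob on top of the ram, 32 mm across and 26 mm high (13 mm above and below this point), free all round; grasp it from above. Rises with the ram: 181 mm above the table top when the ram is at 0. The fixed guide head ends at 150 mm. A black fume-arm gooseneck stands beyond the press, farther from the robot; keep off it.
- tray (a joint): How far (m) the aluminium sliding tray is out towards the front of the stand: 0 is fully home against its end stop (heat sink straight under the head). About 3 N friction. The heat sink strikes the head pad unless the ram is above 0.031.
- tray_post (a point): Centre of the head of the black post (20 mm diameter, head from 49 to 64 mm above the table top, top at 67, neck 12 mm below it) at the front end of the tray, 55 mm above the table top. It is 70 mm in front of the ram axis when the tray is home. Push it towards the stand's +x.
- sink_top (a point): Centre of the top of the dark finned heat sink (36 x 36 mm, 33 mm high) glued on the green board on the tray; 55 mm above the table top. With the head resting on it the ram reads about 0.031.
- head_pad (a point): Centre of the underside of the head pad (32 x 26 mm) at the lower end of the ram.
- flux_pot: Bystander: small round pot, cream with black lid, 42 mm wide, 30 mm high.
- tape_black: Bystander: roll of black tape, 59 mm wide, 19 mm high.
- solder_reel: Bystander: blue and white reel of solder, 63 mm wide, 60 mm high.
- pawl: Sprung steel pawl on the stand's +y side: origin on its pivot, 21 mm from the ram axis, 115 mm above the table top; its tail runs 93 mm outwards (+y). Pressing the tail down about 15 mm frees the teeth; a hard stop follows at about 18 mm. It takes 2 to 6 N; more than 20 N bends the pawl. It springs back when let go, and the ram stops at the next tooth.
- pawl_boss (a point): Top of the steel boss at the end of the pawl's tail, 114 mm to the +y side of the ram axis, 122 mm above the table top. A yellow thumb plate (30 x 32 mm, 8 mm thick) stands over it on an adjusting screw: press on its top, which is anywhere from 10 to 24 mm above this point, set differently each time, so find it by touch. Free space of 40 mm around except the lever.

How it is judged:
By the outcome, as a careful person would: the job done as asked, in the order asked, and still so for the second after the job is handed in, with the robot touching nothing.
It also fails if it takes over 58 s, if anything falls off the work surface, if the arm or the gripper's body presses on something with over 40 N, if the wrist force passes 120 N, or if a joint passes its speed limit or range.

## Working session

There is one attempt and no reset: what is moved stays moved. The work goes in short steps, Python scripts to look and compute and a tool call to move; the robot and the scene stay as the last step left them, time stands still between calls to the robot, and variables do not carry over. Pictures are saved under pics/ and viewed, at most 10 in all, crops included, and the job is handed in when it is done.

Besides the shell and the picture viewer there is one more tool, called after ">>>" as a command line: name --argument value ..., lists and objects as JSON in quotes. step_arm: Moves the arm, as the interface text tells. Its arguments: {"type":"object","properties":{"increments":{"type":"array","items":{"type":"object","properties":{"rx":{"type":"number"},"ry":{"type":"number"},"rz":{"type":"number"},"x":{"type":"number"},"y":{"type":"number"},"z":{"type":"number"},"hand":{"type":"number"}}}},"force":{"type":"number"}},"required":["increments"]}

```bash
ls; mkdir -p pics; cat > h.py <<'E'
import numpy as np, cv2, json
from rig import ctrl
def cap(n,save):
    c=ctrl.capture(n); cv2.imwrite(f'pics/{save}.png',c['frame'][:,:,::-1])
    np.savez(f'pics/{save}.npz',K=np.array([[c['fx'],0,c['cx']],[0,c['fy'],c['cy']],[0,0,1]]),d=np.array(c['distortion']),V=np.array(c['view']))
    return c
def load(s): return np.load(f'pics/{s}.npz')
def ray(s,u,v):
    m=load(s); p=cv2.undistortPoints(np.array([[[u,v]]],float),m['K'],m['d'])[0,0]
    R=m['V'][:3,:3]; o=-R.T@m['V'][:3,3]; return o,R.T@np.array([p[0],p[1],1])
def atz(s,u,v,z):
    o,d=ray(s,u,v); return o+d*(z-o[2])/d[2]
def proj(s,P):
    m=load(s); return cv2.projectPoints(np.array(P,float).reshape(-1,1,3),cv2.Rodrigues(m['V'][:3,:3])[0],m['V'][:3,3],m['K'],m['d'])[0][:,0]
E
python3 - <<'E'
from h import *
a=cap('scene','s0');b=cap('top','t0')
s=ctrl.get_state(); print(s, ctrl.tip_reach)
E
```

```text
pics
{'clock': 0.1, 'qpos': array([-1.43511136,  0.47769782,  0.02234749,  1.55635969, -0.01147709,
        1.10930261, -0.08305903]), 'dq': array([-9.16027138e-05, -3.09508896e-03, -4.57962564e-04, -2.11011884e-03,
       -1.63651735e-03, -4.69427237e-06, -9.56938970e-04]), 'joint_efforts': array([ 3.78971468e-03, -5.97764468e+01,  1.61315527e+00, -2.81956422e+01,
        1.27418837e-02,  5.03416712e-03, -1.29468276e-05]), 'eef_pos': array([0.16286502, 0.65479456, 0.40383296]), 'tcp_rot': array([[-9.70447474e-01,  2.41312318e-01, -2.57035172e-04],
       [ 2.41312414e-01,  9.70446134e-01, -1.61889863e-03],
       [-1.41221393e-04, -1.63308187e-03, -9.99998657e-01]]), 'ft_force': array([-0.71613516,  0.23310861, -0.67255172]), 'torque': array([-0.01545929,  0.05376407,  0.03254983]), 'grasp_force': 0.0, 'width': 0.08560605183119759} 0.1734
```

View pics/s0.png

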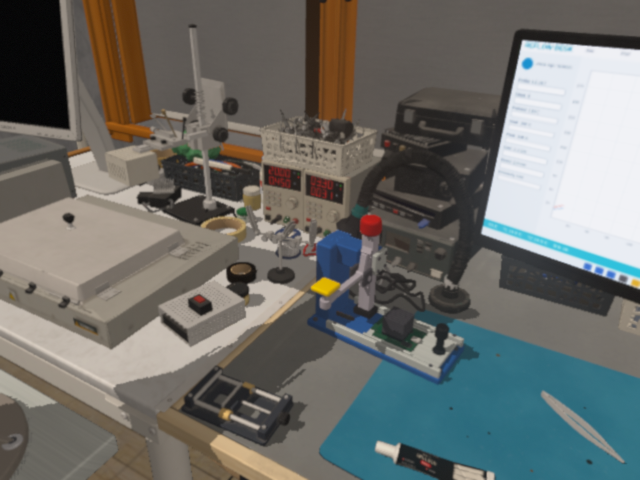

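View pics/t0.png

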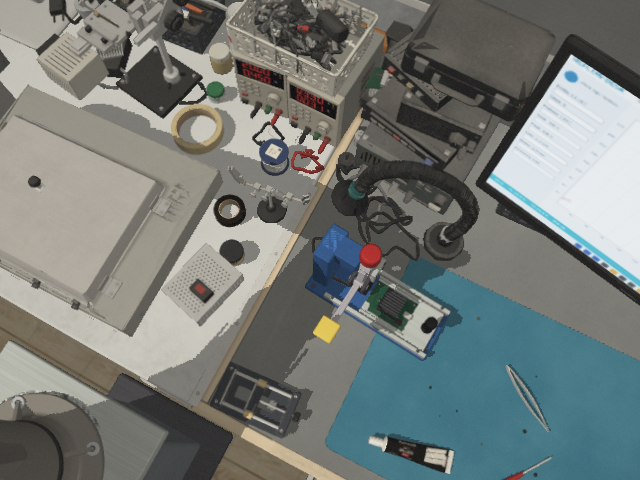

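The scene view shows the press with its red knob at about (370,225), the yellow plate at (325,288) and the post at (441,333). In the top view they are at (370,256), (326,329) and (430,325). I'll enlarge both.

```bash
python3 - <<'E'
from h import *
a=cv2.imread('pics/t0.png')[215:365,290:460]; b=cv2.imread('pics/s0.png')[200:385,295:480]
a=cv2.resize(a,None,fx=3.2,fy=3.2,interpolation=cv2.INTER_CUBIC);cv2.imwrite('pics/tc.png',a)
b=cv2.resize(b,None,fx=3.2,fy=3.2,interpolation=cv2.INTER_CUBIC);cv2.imwrite('pics/sc.png',b)
for n in 'ts':
  m=load(n+'0');print(np.round(-m['V'][:3,:3].T@m['V'][:3,3],3),m['K'][0,0])
for z in (0.19,):print(atz('t0',370,252,z),atz('s0',371,216,z))
print(atz('t0',430,325,.067),atz('s0',441,327,.067))
E
```

```text
[ 0.234 -0.371  0.965] 572.797934340312
[-0.122 -0.602  0.52 ] 507.1746243496008
[ 0.50618072 -0.33368404  0.19      ] [ 0.53324469 -0.32188817  0.19      ]
[ 0.48183969 -0.46401616  0.067     ] [ 0.48420589 -0.4638996   0.067     ]
```

View pics/tc.png

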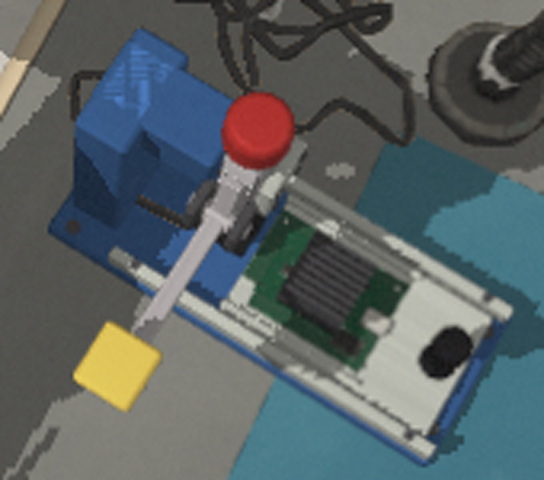

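View pics/sc.png

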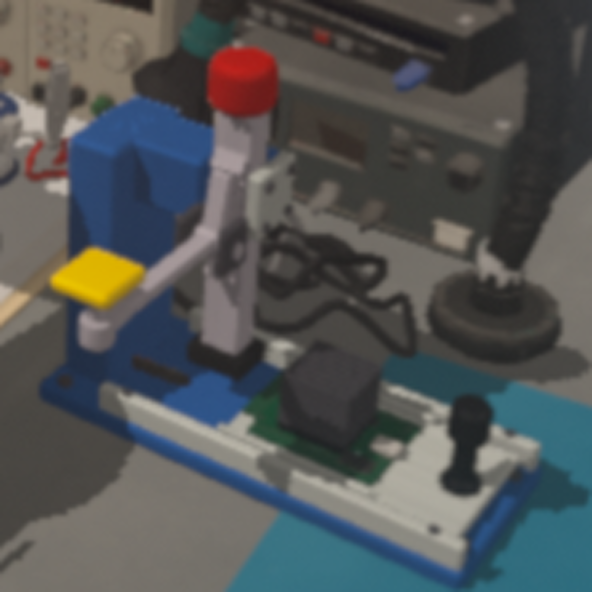

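The crops give clear pixels for the knob, plate top, boss, post head and base corners, and the ram looks low. I'll fit the stand pose to these points.

```bash
cat > fit.py <<'E'
from h import *
from scipy.optimize import least_squares
T=lambda u,v:(u/3.2+290-.3,v/3.2+215-.3); S=lambda u,v:(u/3.2+295-.3,v/3.2+200-.3)
def pts(p):
    x,y,a,tr,h,pl=p; c,s=np.cos(a),np.sin(a)
    L=dict(knob=(0,0,.181+h),post=(-.07-tr,0,.0565),sink=(-tr,0,.055),plate=(0,.114,.122+pl),boss=(0,.114,.122),A=(-.152,.048,.006),B=(-.152,-.048,.006),C=(.082,.048,.006))
    return {k:np.array([x+c*v[0]-s*v[1],y+s*v[0]+c*v[1],v[2]]) for k,v in L.items()}
obs=[('t0','knob',T(258,131),1),('s0','knob',S(243,82),1),('t0','post',T(451,346),1),('s0','post',S(469,418),1),
('t0','plate',T(117,366),1),('s0','plate',S(98,277),1),('s0','boss',S(95,318),.7),
('t0','A',T(429,460),.5),('t0','B',T(513,322),.5),('t0','C',T(51,230),.5),('s0','A',S(465,578),.5),('s0','B',S(541,452),.5),('s0','C',S(42,386),.5),
('t0','sink',T(334,268),.5),('s0','sink',S(338,367),.5)]
def f(p):
    P=pts(p); return np.concatenate([w*(proj(n,P[k])[0]-np.array(o)) for n,k,o,w in obs])
if __name__=='__main__':
    best=min((least_squares(f,[.5,-.34,a,.06,.01,.017]) for a in np.arange(-3,3.2,1)),key=lambda r:r.cost)
    r=best;print(np.round(r.x,4),np.degrees(r.x[2]),r.cost)
    for o,e in zip(obs,r.fun.reshape(-1,2)):print(o[0],o[1],np.round(e,1))
    for k,v in pts(r.x).items():print(k,np.round(v,4))
E
python3 fit.py
```

```text
[ 0.5022 -0.3356 -4.8102  0.0595  0.0092  0.0207] -275.6021007082807 10.777657732692406
t0 knob [-0.3 -0.7]
s0 knob [-0.   0.2]
t0 post [ 0.2 -0.6]
s0 post [0.4 0.7]
t0 plate [ 0.4 -0.5]
s0 plate [0.6 0.1]
s0 boss [0.8 0. ]
t0 A [-0.5  0.6]
t0 B [-0.2 -1.8]
t0 C [-0.8 -0.1]
s0 A [-0.8  1.1]
s0 B [0. 3.]
s0 C [-0.7  0.9]
t0 sink [-0.6  0.6]
s0 sink [-0.8  0.1]
knob [ 0.5022 -0.3356  0.1902]
post [ 0.4895 -0.4645  0.0565]
sink [ 0.4964 -0.3948  0.055 ]
plate [ 0.3887 -0.3245  0.1427]
boss [ 0.3887 -0.3245  0.122 ]
A [ 0.4396 -0.4822  0.006 ]
B [ 0.5351 -0.4916  0.006 ]
C [ 0.4624 -0.2493  0.006 ]
```

```bash
python3 - <<'E'
from h import *
def tri(s,t):
    o,d=ray('s0',*s);o2,d2=ray('t0',*t)
    A=np.c_[d,-d2];k=np.linalg.lstsq(A,o2-o,rcond=None)[0]
    print(np.round(o+d*k[0],3),np.round(np.linalg.norm(o+d*k[0]-o2-d2*k[1]),3))
for s,t in [((425,157),(420,168)),((480,200),(473,212)),((368,190),(352,182)),((448,297),(443,240)),((262,155),(229,25)),((340,125),(345,35)),((377,130),(378,12)),((335,160),(337,52)),((193,27),(165,5)),((207,205),(172,78)),((68,216),(35,182)),((323,232),(336,228)),((280,225),(273,145))]: tri(s,t)
E
```

```text
[ 0.63  -0.365  0.264] 0.019
[ 0.627 -0.46   0.213] 0.019
[ 0.599 -0.285  0.202] 0.023
[ 0.647 -0.431  0.013] 0.001
[0.798 0.075 0.143] 0.001
[ 0.779 -0.136  0.248] 0.021
[ 0.883 -0.173  0.219] 0.0
[ 0.806 -0.113  0.163] 0.022
[0.564 0.032 0.435] 0.042
[0.711 0.178 0.025] 0.007
[0.389 0.219 0.114] 0.003
[ 0.517 -0.247  0.149] 0.027
[ 0.645 -0.076  0.065] 0.016
```

>>> step_arm --increments '[{"x":-0.02,"y":-0.017,"z":-0.01,"rz":-1},{"x":-0.05,"y":-0.043,"z":-0.02,"rz":-2},{"x":-0.085,"y":-0.072,"z":-0.03,"rz":-3.4},{"x":-0.12,"y":-0.102,"z":-0.03,"rz":-5},{"x":-0.155,"y":-0.132,"z":-0.03,"rz":-6.4},{"x":-0.19,"y":-0.162,"z":-0.03,"rz":-8.4},{"x":-0.225,"y":-0.192,"z":-0.03,"rz":-8.4},{"x":-0.257,"y":-0.219,"z":-0.03,"rz":-8.4}]'

```text
validation failed for argument at $.in...
```

>>> step_arm --increments '[{"rx":0,"ry":0,"rz":-1,"x":-0.02,"y":-0.017,"z":-0.01,"hand":0},{"rx":0,"ry":0,"rz":-2,"x":-0.05,"y":-0.043,"z":-0.02,"hand":0},{"rx":0,"ry":0,"rz":-3.4,"x":-0.085,"y":-0.072,"z":-0.03,"hand":0},{"rx":0,"ry":0,"rz":-5,"x":-0.12,"y":-0.102,"z":-0.03,"hand":0},{"rx":0,"ry":0,"rz":-6.4,"x":-0.155,"y":-0.132,"z":-0.03,"hand":0},{"rx":0,"ry":0,"rz":-8.4,"x":-0.19,"y":-0.162,"z":-0.03,"hand":0},{"rx":0,"ry":0,"rz":-8.4,"x":-0.225,"y":-0.192,"z":-0.03,"hand":0},{"rx":0,"ry":0,"rz":-8.4,"x":-0.257,"y":-0.219,"z":-0.03,"hand":0}]'

```text
clock: 0.9
eef_pos: [0.3605, 0.3782, 0.4345]
tcp_rot: [[-0.995, 0.098, -0.0], [0.098, 0.995, -0.001], [0.0, -0.001, -1.0]]
ft_force: [1.3, 0.0, 0.2]
width: 0.0852
grasp_force: 0.0
```

>>> step_arm --increments '[{"rx":0,"ry":0,"rz":0,"x":-0.02,"y":-0.044,"z":0,"hand":0},{"rx":0,"ry":0,"rz":0,"x":-0.04,"y":-0.088,"z":0,"hand":0},{"rx":0,"ry":0,"rz":0,"x":-0.06,"y":-0.132,"z":0,"hand":0},{"rx":0,"ry":0,"rz":0,"x":-0.08,"y":-0.176,"z":0,"hand":0},{"rx":0,"ry":0,"rz":0,"x":-0.1,"y":-0.22,"z":0,"hand":0},{"rx":0,"ry":0,"rz":0,"x":-0.12,"y":-0.264,"z":0,"hand":0},{"rx":0,"ry":0,"rz":0,"x":-0.14,"y":-0.308,"z":0,"hand":0},{"rx":0,"ry":0,"rz":0,"x":-0.16,"y":-0.35,"z":0,"hand":0}]'

```text
clock: 1.7
eef_pos: [0.4847, 0.0144, 0.4347]
tcp_rot: [[-0.995, 0.097, -0.0], [0.097, 0.995, 0.0], [0.0, 0.0, -1.0]]
ft_force: [1.1, 0.2, 0.9]
width: 0.0853
grasp_force: 0.0
```

>>> step_arm --increments '[{"rx":0,"ry":0,"rz":0,"x":-0.007,"y":-0.046,"z":0,"hand":0},{"rx":0,"ry":0,"rz":0,"x":-0.014,"y":-0.092,"z":0,"hand":0},{"rx":0,"ry":0,"rz":0,"x":-0.021,"y":-0.138,"z":0,"hand":0},{"rx":0,"ry":0,"rz":0,"x":-0.028,"y":-0.184,"z":0,"hand":0},{"rx":0,"ry":0,"rz":0,"x":-0.035,"y":-0.23,"z":0,"hand":0},{"rx":0,"ry":0,"rz":0,"x":-0.042,"y":-0.276,"z":0,"hand":0},{"rx":0,"ry":0,"rz":0,"x":-0.049,"y":-0.322,"z":0,"hand":0},{"rx":0,"ry":0,"rz":0,"x":-0.0515,"y":-0.3465,"z":0,"hand":0}]'

```text
clock: 2.5
eef_pos: [0.5013, -0.3371, 0.4345]
tcp_rot: [[-0.995, 0.101, -0.001], [0.101, 0.995, -0.002], [0.001, -0.002, -1.0]]
ft_force: [0.6, 0.4, -0.3]
width: 0.0859
grasp_force: 0.0
```

```bash
python3 - <<'E'
from h import *
c=cap('wrist','w1');s=ctrl.get_state();print(s['eef_pos'],s['qpos'])
print(proj('w1',[(0.5022,-.3356,.203)]))
E
```

```text
[ 0.50040246 -0.33979434  0.4346189 ] [ 0.02305637  0.37781738  0.62012669  1.72872786 -0.23716828  1.11016581
  2.18231646]
[[332.54272089 263.56195675]]
```

View pics/w1.png

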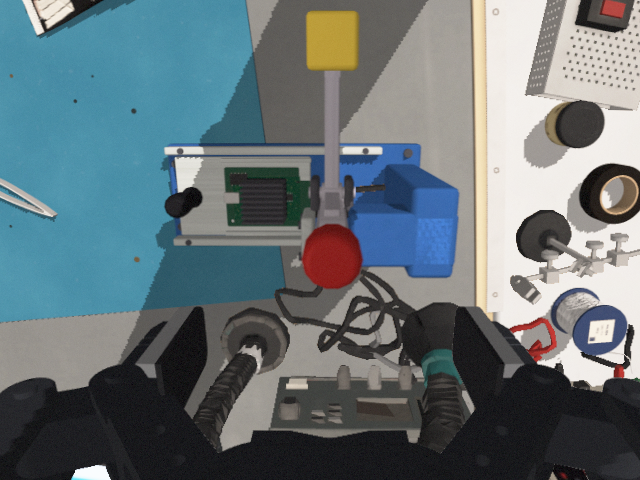

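The wrist view shows the knob top at (332,256), radius 29, the plate's top at (332,40), and the sink's top at (263,200). I'll refit with these points added.

```bash
cat >> fit.py <<'E'
    ktop=lambda P:P['knob']+[0,0,.013]
    P=pts(r.x); print('pred',proj('w1',[ktop(P),P['plate'],P['sink'],P['post']]))
    def g(p):
        P=pts(p); return np.concatenate([f(p),(proj('w1',[ktop(P),P['plate'],P['sink']])-np.array([[332,255.5],[332,40],[263,200]])).ravel()*.7])
    q=least_squares(g,r.x);print(np.round(q.x,4),q.cost,np.round(q.fun[-6:]/.7,1))
    for k,v in pts(q.x).items():print(k,np.round(v,4))
    s=ctrl.get_state();print(s['eef_pos'],s['tcp_rot'])
    print('tool delta',s['tcp_rot'].T@(pts(q.x)['knob']-s['eef_pos']))
E
python3 fit.py | tail -22
```

```text
plate [ 0.3887 -0.3245  0.1427]
boss [ 0.3887 -0.3245  0.122 ]
A [ 0.4396 -0.4822  0.006 ]
B [ 0.5351 -0.4916  0.006 ]
C [ 0.4624 -0.2493  0.006 ]
pred [[332.48715479 263.63886188]
 [331.56801177  40.26938996]
 [261.03721679 204.79507573]
 [178.35640358 205.57456929]]
[ 0.5009 -0.3356 -4.8099  0.0588  0.0069  0.0209] 23.905436593630466 [ 0.4  4.3 -0.6 -2.1 -1.3  3.4]
knob [ 0.5009 -0.3356  0.1879]
post [ 0.4884 -0.4637  0.0565]
sink [ 0.4952 -0.3941  0.055 ]
plate [ 0.3875 -0.3245  0.1429]
boss [ 0.3875 -0.3245  0.122 ]
A [ 0.4384 -0.4822  0.006 ]
B [ 0.5339 -0.4915  0.006 ]
C [ 0.4611 -0.2493  0.006 ]
[ 0.50040246 -0.33979434  0.4346189 ] [[-9.94577531e-01  1.03993552e-01 -9.35484554e-04]
 [ 1.03996604e-01  9.94568650e-01 -4.23172110e-03]
 [ 4.90331900e-04 -4.30606194e-03 -9.99990609e-01]]
tool delta [-1.96738964e-04  5.32955685e-03  2.46688429e-01]
```

>>> step_arm --increments '[{"rx":0,"ry":0,"rz":0,"x":0,"y":0,"z":0.01,"hand":0},{"rx":0,"ry":0,"rz":0,"x":0,"y":0,"z":0.025,"hand":0},{"rx":0,"ry":0,"rz":0,"x":0,"y":0,"z":0.04,"hand":0},{"rx":0,"ry":0,"rz":0,"x":0,"y":0,"z":0.055,"hand":0},{"rx":0,"ry":0,"rz":0,"x":0,"y":0,"z":0.07,"hand":0},{"rx":0,"ry":0,"rz":0,"x":0,"y":0,"z":0.08,"hand":0},{"rx":0,"ry":0,"rz":0,"x":0,"y":0,"z":0.088,"hand":0},{"rx":0,"ry":0,"rz":0,"x":0,"y":0,"z":0.088,"hand":0}]'

```text
clock: 3.35
eef_pos: [0.5022, -0.333, 0.3455]
tcp_rot: [[-0.995, 0.097, -0.002], [0.097, 0.995, 0.001], [0.002, 0.001, -1.0]]
ft_force: [0.4, 0.6, -0.0]
width: 0.0857
grasp_force: 0.0
```

>>> step_arm --force 40 --increments '[{"rx":0,"ry":0,"rz":0,"x":0,"y":0,"z":0,"hand":80},{"rx":0,"ry":0,"rz":0,"x":0,"y":0,"z":0,"hand":120},{"rx":0,"ry":0,"rz":0,"x":0,"y":0,"z":0,"hand":140},{"rx":0,"ry":0,"rz":0,"x":0,"y":0,"z":0,"hand":160},{"rx":0,"ry":0,"rz":0,"x":0,"y":0,"z":0,"hand":180},{"rx":0,"ry":0,"rz":0,"x":0,"y":0,"z":0,"hand":255},{"rx":0,"ry":0,"rz":0,"x":0,"y":0,"z":0,"hand":255},{"rx":0,"ry":0,"rz":0,"x":0,"y":0,"z":0,"hand":255}]'

```text
clock: 4.15
eef_pos: [0.5021, -0.3352, 0.3479]
tcp_rot: [[-0.995, 0.098, 0.002], [0.098, 0.995, -0.004], [-0.002, -0.004, -1.0]]
ft_force: [-1.1, -4.9, 1.8]
width: 0.0299
grasp_force: 39.4
```

>>> step_arm --increments '[{"rx":0,"ry":0,"rz":0,"x":0,"y":0,"z":-0.004,"hand":255},{"rx":0,"ry":0,"rz":0,"x":0,"y":0,"z":-0.01,"hand":255},{"rx":0,"ry":0,"rz":0,"x":0,"y":0,"z":-0.016,"hand":255},{"rx":0,"ry":0,"rz":0,"x":0,"y":0,"z":-0.022,"hand":255},{"rx":0,"ry":0,"rz":0,"x":0,"y":0,"z":-0.028,"hand":255},{"rx":0,"ry":0,"rz":0,"x":0,"y":0,"z":-0.034,"hand":255},{"rx":0,"ry":0,"rz":0,"x":0,"y":0,"z":-0.04,"hand":255},{"rx":0,"ry":0,"rz":0,"x":0,"y":0,"z":-0.04,"hand":255}]'

```text
clock: 4.95
eef_pos: [0.5022, -0.3351, 0.3865]
tcp_rot: [[-0.995, 0.098, 0.001], [0.098, 0.995, -0.005], [-0.001, -0.005, -1.0]]
ft_force: [2.5, -8.8, -8.4]
width: 0.0301
grasp_force: 45.9
```

```bash
python3 - <<'E'
from h import *
cap('scene','s2');s=ctrl.get_state();print(s['eef_pos'],s['ft_force'],s['width'])
b=cv2.imread('pics/s2.png')[140:340,295:480]
cv2.imwrite('pics/s2c.png',cv2.resize(b,None,fx=3,fy=3,interpolation=cv2.INTER_CUBIC))
for h in (.04,.05,.06):print(h,proj('s2',[(.5015,-.3356,.168+h),(.5015,-.3356,.181+h)]).round(1).tolist())
E
```

```text
[ 0.50213382 -0.33507301  0.38657617] [ 2.49880754 -8.34795901 -9.3729318 ] 0.02989281908810789
0.04 [[371.2, 214.8], [371.7, 206.6]]
0.05 [[371.6, 208.5], [372.2, 200.3]]
0.06 [[372.1, 202.2], [372.6, 193.8]]
```

View pics/s2c.png

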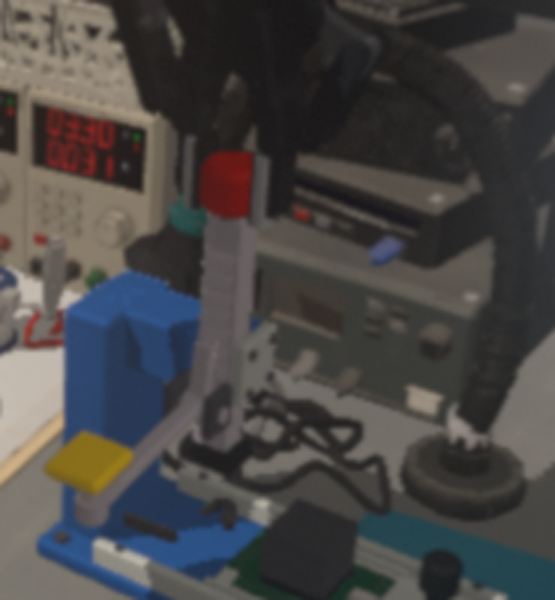

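The knob is gripped and its centre is at (371,201), so the ram is at about 0.049. The rise from 0.010 matches the tool's travel. I'll lift about 23 mm more.

>>> step_arm --increments '[{"rx":0,"ry":0,"rz":0,"x":0,"y":0,"z":-0.005,"hand":255},{"rx":0,"ry":0,"rz":0,"x":0,"y":0,"z":-0.01,"hand":255},{"rx":0,"ry":0,"rz":0,"x":0,"y":0,"z":-0.015,"hand":255},{"rx":0,"ry":0,"rz":0,"x":0,"y":0,"z":-0.019,"hand":255},{"rx":0,"ry":0,"rz":0,"x":0,"y":0,"z":-0.021,"hand":255},{"rx":0,"ry":0,"rz":0,"x":0,"y":0,"z":-0.0225,"hand":255},{"rx":0,"ry":0,"rz":0,"x":0,"y":0,"z":-0.0225,"hand":255},{"rx":0,"ry":0,"rz":0,"x":0,"y":0,"z":-0.0225,"hand":255}]'

```text
clock: 5.8
eef_pos: [0.5021, -0.3351, 0.409]
tcp_rot: [[-0.995, 0.099, 0.001], [0.099, 0.995, -0.005], [-0.002, -0.004, -1.0]]
ft_force: [4.3, -9.4, -7.3]
width: 0.0297
grasp_force: 45.9
```

>>> step_arm --increments '[{"rx":0,"ry":0,"rz":0,"x":0,"y":0,"z":-0.0005,"hand":255},{"rx":0,"ry":0,"rz":0,"x":0,"y":0,"z":-0.001,"hand":255},{"rx":0,"ry":0,"rz":0,"x":0,"y":0,"z":-0.0015,"hand":255},{"rx":0,"ry":0,"rz":0,"x":0,"y":0,"z":-0.002,"hand":255},{"rx":0,"ry":0,"rz":0,"x":0,"y":0,"z":-0.002,"hand":255},{"rx":0,"ry":0,"rz":0,"x":0,"y":0,"z":-0.002,"hand":255},{"rx":0,"ry":0,"rz":0,"x":0,"y":0,"z":-0.002,"hand":255},{"rx":0,"ry":0,"rz":0,"x":0,"y":0,"z":-0.002,"hand":255}]'

```text
clock: 6.6
eef_pos: [0.5021, -0.3351, 0.411]
tcp_rot: [[-0.995, 0.099, 0.001], [0.099, 0.995, -0.005], [-0.002, -0.004, -1.0]]
ft_force: [3.6, -8.4, -8.0]
width: 0.03
grasp_force: 45.8
```

>>> step_arm --increments '[{"rx":0,"ry":0,"rz":0,"x":0,"y":0,"z":0.0005,"hand":255},{"rx":0,"ry":0,"rz":0,"x":0,"y":0,"z":0.001,"hand":255},{"rx":0,"ry":0,"rz":0,"x":0,"y":0,"z":0.0015,"hand":255},{"rx":0,"ry":0,"rz":0,"x":0,"y":0,"z":0.002,"hand":255},{"rx":0,"ry":0,"rz":0,"x":0,"y":0,"z":0.0025,"hand":255},{"rx":0,"ry":0,"rz":0,"x":0,"y":0,"z":0.003,"hand":255},{"rx":0,"ry":0,"rz":0,"x":0,"y":0,"z":0.0035,"hand":255},{"rx":0,"ry":0,"rz":0,"x":0,"y":0,"z":0.0035,"hand":255}]'

```text
clock: 7.4
eef_pos: [0.5021, -0.3351, 0.4082]
tcp_rot: [[-0.995, 0.099, 0.002], [0.099, 0.995, -0.004], [-0.002, -0.004, -1.0]]
ft_force: [2.6, -6.2, -3.3]
width: 0.0303
grasp_force: 46.3
```

>>> step_arm --increments '[{"rx":0,"ry":0,"rz":0,"x":0,"y":0,"z":0,"hand":80},{"rx":0,"ry":0,"rz":0,"x":0,"y":0,"z":0,"hand":0},{"rx":0,"ry":0,"rz":0,"x":0,"y":0,"z":0,"hand":0},{"rx":0,"ry":0,"rz":0,"x":0,"y":0,"z":0,"hand":0},{"rx":0,"ry":0,"rz":0,"x":0,"y":0,"z":0,"hand":0},{"rx":0,"ry":0,"rz":0,"x":0,"y":0,"z":-0.02,"hand":0},{"rx":0,"ry":0,"rz":0,"x":0,"y":0,"z":-0.04,"hand":0},{"rx":0,"ry":0,"rz":0,"x":0,"y":0,"z":-0.06,"hand":0}]'

```text
clock: 8.2
eef_pos: [0.5023, -0.3332, 0.4683]
tcp_rot: [[-0.995, 0.097, -0.0], [0.097, 0.995, 0.0], [0.0, 0.0, -1.0]]
ft_force: [0.3, 0.5, 0.4]
width: 0.0858
grasp_force: 0.0
```

>>> step_arm --increments '[{"rx":0,"ry":0,"rz":0,"x":0.001,"y":-0.025,"z":0,"hand":0},{"rx":0,"ry":0,"rz":0,"x":0.001,"y":-0.06,"z":0,"hand":60},{"rx":0,"ry":0,"rz":0,"x":0.001,"y":-0.1,"z":0,"hand":120},{"rx":0,"ry":0,"rz":0,"x":0.001,"y":-0.14,"z":0,"hand":180},{"rx":0,"ry":0,"rz":0,"x":0.001,"y":-0.174,"z":0.02,"hand":255},{"rx":0,"ry":0,"rz":0,"x":0.001,"y":-0.174,"z":0.06,"hand":255},{"rx":0,"ry":0,"rz":0,"x":0.001,"y":-0.174,"z":0.1,"hand":255},{"rx":0,"ry":0,"rz":0,"x":0.001,"y":-0.174,"z":0.14,"hand":255}]'

```text
clock: 9.0
eef_pos: [0.4843, -0.5065, 0.3262]
tcp_rot: [[-0.995, 0.097, 0.0], [0.097, 0.995, -0.0], [-0.0, 0.0, -1.0]]
ft_force: [1.0, -1.0, -0.2]
width: -0.0003
grasp_force: 0.0
```

>>> step_arm --increments '[{"rx":0,"ry":0,"rz":0,"x":0,"y":0,"z":0.04,"hand":255},{"rx":0,"ry":0,"rz":0,"x":0,"y":0,"z":0.07,"hand":255},{"rx":0,"ry":0,"rz":0,"x":0,"y":0,"z":0.09,"hand":255},{"rx":0,"ry":0,"rz":0,"x":0,"y":0,"z":0.1,"hand":255},{"rx":0,"ry":0,"rz":0,"x":0,"y":0,"z":0.107,"hand":255},{"rx":0,"ry":0,"rz":0,"x":0,"y":0,"z":0.107,"hand":255},{"rx":0,"ry":0,"rz":0,"x":0,"y":0,"z":0.107,"hand":255},{"rx":0,"ry":0,"rz":0,"x":0,"y":0,"z":0.107,"hand":255}]'

```text
clock: 9.8
eef_pos: [0.4848, -0.5068, 0.222]
tcp_rot: [[-0.995, 0.097, 0.002], [0.097, 0.995, -0.001], [-0.002, -0.001, -1.0]]
ft_force: [-0.1, -0.6, 0.8]
width: 0.0001
grasp_force: 0.0
```

```bash
python3 - <<'E'
from h import *
cap('scene','s3');s=ctrl.get_state();print(s['eef_pos'],s['ft_force'],s['width'])
b=cv2.imread('pics/s3.png')[160:400,300:500]
cv2.imwrite('pics/s3c.png',cv2.resize(b,None,fx=2.5,fy=2.5,interpolation=cv2.INTER_CUBIC))
for h in (.06,.07):print(h,proj('s3',[(.5015,-.3356,.181+h)]).round(1).tolist())
E
```

```text
[ 0.48474285 -0.50668145  0.22190742] [-0.09840004  0.15002545 -0.62966289] -0.00018076326406788208
0.06 [[372.6, 193.8]]
0.07 [[373.1, 187.3]]
```

View pics/s3c.png

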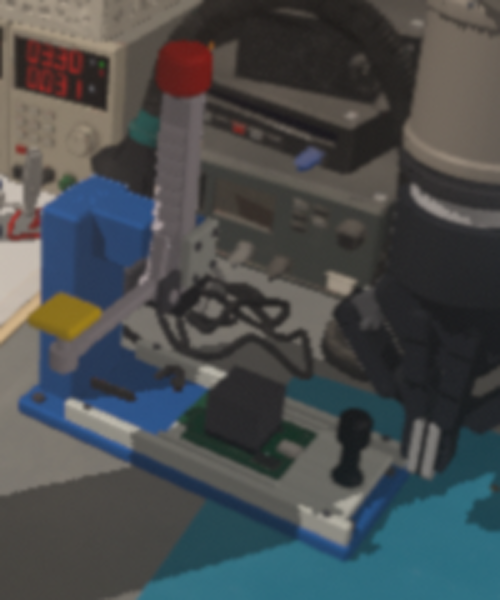

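The knob is at (374,188), so the ram is on 0.070. The shut fingers stand in front of the post and in line with it, and now I'll push.

>>> step_arm --increments '[{"rx":0,"ry":0,"rz":0,"x":0,"y":0.004,"z":0.003,"hand":255},{"rx":0,"ry":0,"rz":0,"x":0,"y":0.01,"z":0.003,"hand":255},{"rx":0,"ry":0,"rz":0,"x":0,"y":0.016,"z":0.003,"hand":255},{"rx":0,"ry":0,"rz":0,"x":0,"y":0.022,"z":0.003,"hand":255},{"rx":0,"ry":0,"rz":0,"x":0,"y":0.028,"z":0.003,"hand":255},{"rx":0,"ry":0,"rz":0,"x":0,"y":0.034,"z":0.003,"hand":255},{"rx":0,"ry":0,"rz":0,"x":0,"y":0.04,"z":0.003,"hand":255},{"rx":0,"ry":0,"rz":0,"x":0,"y":0.045,"z":0.003,"hand":255}]'

```text
clock: 10.65
eef_pos: [0.489, -0.4611, 0.2178]
tcp_rot: [[-0.995, 0.097, 0.0], [0.097, 0.995, -0.0], [-0.0, -0.0, -1.0]]
ft_force: [0.4, -3.6, -2.6]
width: 0.0002
grasp_force: 1.8
```

>>> step_arm --increments '[{"rx":0,"ry":0,"rz":0,"x":0,"y":0.003,"z":0,"hand":255},{"rx":0,"ry":0,"rz":0,"x":0,"y":0.006,"z":0,"hand":255},{"rx":0,"ry":0,"rz":0,"x":0,"y":0.009,"z":0,"hand":255},{"rx":0,"ry":0,"rz":0,"x":0,"y":0.012,"z":0,"hand":255},{"rx":0,"ry":0,"rz":0,"x":0,"y":0.015,"z":0,"hand":255},{"rx":0,"ry":0,"rz":0,"x":0,"y":0.018,"z":0,"hand":255},{"rx":0,"ry":0,"rz":0,"x":0,"y":0.02,"z":0,"hand":255},{"rx":0,"ry":0,"rz":0,"x":0,"y":0.02,"z":0,"hand":255}]'

```text
clock: 11.45
eef_pos: [0.491, -0.4411, 0.2177]
tcp_rot: [[-0.995, 0.097, -0.0], [0.097, 0.995, 0.001], [0.0, 0.001, -1.0]]
ft_force: [1.2, -0.7, -0.8]
width: 0.0003
grasp_force: 0.8
```

```bash
python3 - <<'E'
from h import *
cap('scene','s4');s=ctrl.get_state();print(s['eef_pos'],s['ft_force'])
b=cv2.imread('pics/s4.png')[160:400,300:500]
cv2.imwrite('pics/s4c.png',cv2.resize(b,None,fx=2.5,fy=2.5,interpolation=cv2.INTER_CUBIC))
o=np.array([.5012,-.3356,0])
for t in (0,.01,.02):
  p=proj('s4',[o+(-.07-t)*np.array([.0975,.995,0])+[0,0,.0565],o+(-t)*np.array([.0975,.995,0])+[0,0,.055]]);print(t,((p-[300,160])*2.5).round(0).tolist())
E
```

```text
[ 0.49091246 -0.44116619  0.21767145] [ 1.76876858 -1.9916444   0.18065624]
0 [[262.0, 392.0], [163.0, 354.0]]
0.01 [[277.0, 398.0], [176.0, 360.0]]
0.02 [[292.0, 404.0], [190.0, 365.0]]
```

View pics/s4c.png

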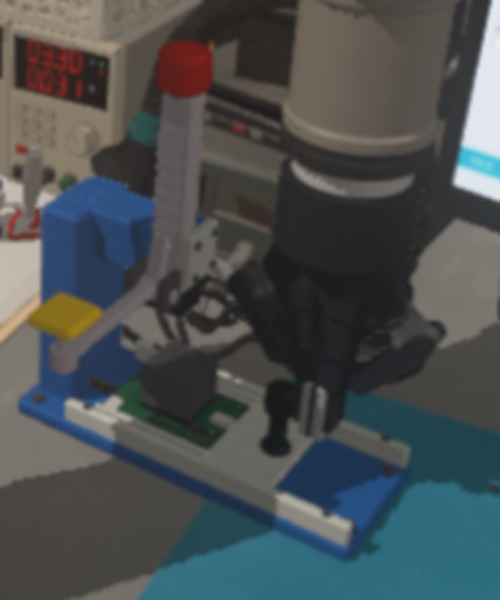

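The post's head is at (280,397), which leaves about 11 mm to go, so I'll push on slowly.

>>> step_arm --increments '[{"rx":0,"ry":0,"rz":0,"x":0,"y":0.002,"z":0,"hand":255},{"rx":0,"ry":0,"rz":0,"x":0,"y":0.004,"z":0,"hand":255},{"rx":0,"ry":0,"rz":0,"x":0,"y":0.006,"z":0,"hand":255},{"rx":0,"ry":0,"rz":0,"x":0,"y":0.007,"z":0,"hand":255},{"rx":0,"ry":0,"rz":0,"x":0,"y":0.008,"z":0,"hand":255},{"rx":0,"ry":0,"rz":0,"x":0,"y":0.009,"z":0,"hand":255},{"rx":0,"ry":0,"rz":0,"x":0,"y":0.01,"z":0,"hand":255},{"rx":0,"ry":0,"rz":0,"x":0,"y":0.01,"z":0,"hand":255}]'

```text
clock: 12.3
eef_pos: [0.4918, -0.4315, 0.2177]
tcp_rot: [[-0.995, 0.097, -0.0], [0.097, 0.995, 0.0], [0.0, 0.0, -1.0]]
ft_force: [1.7, -3.1, 0.1]
width: -0.0001
grasp_force: 1.2
```

>>> step_arm --increments '[{"rx":0,"ry":0,"rz":0,"x":0,"y":0.0005,"z":0,"hand":255},{"rx":0,"ry":0,"rz":0,"x":0,"y":0.001,"z":0,"hand":255},{"rx":0,"ry":0,"rz":0,"x":0,"y":0.0015,"z":0,"hand":255},{"rx":0,"ry":0,"rz":0,"x":0,"y":0.002,"z":0,"hand":255},{"rx":0,"ry":0,"rz":0,"x":0,"y":0.002,"z":0,"hand":255},{"rx":0,"ry":0,"rz":0,"x":0,"y":0.002,"z":0,"hand":255},{"rx":0,"ry":0,"rz":0,"x":0,"y":0.002,"z":0,"hand":255},{"rx":0,"ry":0,"rz":0,"x":0,"y":0.002,"z":0,"hand":255}]'

```text
clock: 13.1
eef_pos: [0.492, -0.4296, 0.2177]
tcp_rot: [[-0.995, 0.097, -0.0], [0.097, 0.995, 0.0], [0.0, 0.0, -1.0]]
ft_force: [0.1, -3.3, 0.7]
width: -0.0
grasp_force: 1.3
```

Still only sliding friction, so the tray isn't home yet.

>>> step_arm --increments '[{"rx":0,"ry":0,"rz":0,"x":0,"y":0.0005,"z":0,"hand":255},{"rx":0,"ry":0,"rz":0,"x":0,"y":0.001,"z":0,"hand":255},{"rx":0,"ry":0,"rz":0,"x":0,"y":0.0015,"z":0,"hand":255},{"rx":0,"ry":0,"rz":0,"x":0,"y":0.002,"z":0,"hand":255},{"rx":0,"ry":0,"rz":0,"x":0,"y":0.002,"z":0,"hand":255},{"rx":0,"ry":0,"rz":0,"x":0,"y":0.002,"z":0,"hand":255},{"rx":0,"ry":0,"rz":0,"x":0,"y":0.002,"z":0,"hand":255},{"rx":0,"ry":0,"rz":0,"x":0,"y":0.002,"z":0,"hand":255}]'

```text
clock: 13.9
eef_pos: [0.492, -0.4285, 0.2178]
tcp_rot: [[-0.995, 0.098, 0.0], [0.098, 0.995, -0.002], [-0.001, -0.002, -1.0]]
ft_force: [1.1, -6.3, -1.1]
width: -0.0004
grasp_force: 2.8
```

```bash
python3 - <<'E'
from rig import ctrl
s=ctrl.get_state();print(s['eef_pos'],s['ft_force'])
E
```

```text
[ 0.49198519 -0.42847136  0.21780178] [ 1.06952185 -6.29225393 -1.05563976]
```

>>> step_arm --increments '[{"rx":0,"ry":0,"rz":0,"x":0,"y":0.0005,"z":0,"hand":255},{"rx":0,"ry":0,"rz":0,"x":0,"y":0.001,"z":0,"hand":255},{"rx":0,"ry":0,"rz":0,"x":0,"y":0.0015,"z":0,"hand":255},{"rx":0,"ry":0,"rz":0,"x":0,"y":0.0015,"z":0,"hand":255},{"rx":0,"ry":0,"rz":0,"x":0,"y":0.0015,"z":0,"hand":255},{"rx":0,"ry":0,"rz":0,"x":0,"y":0.0015,"z":0,"hand":255},{"rx":0,"ry":0,"rz":0,"x":0,"y":0.0015,"z":0,"hand":255},{"rx":0,"ry":0,"rz":0,"x":0,"y":0.0015,"z":0,"hand":255}]'

```text
clock: 14.7
eef_pos: [0.4919, -0.4279, 0.2179]
tcp_rot: [[-0.995, 0.098, 0.001], [0.098, 0.995, -0.004], [-0.001, -0.004, -1.0]]
ft_force: [1.8, -10.0, -4.5]
width: -0.0004
grasp_force: 4.3
```

The tray is at the end stop: the force rises and nothing moves. I'll back off, rise and go round to above the thumb plate.

>>> step_arm --increments '[{"rx":0,"ry":0,"rz":0,"x":0,"y":-0.015,"z":0,"hand":255},{"rx":0,"ry":0,"rz":0,"x":0,"y":-0.03,"z":0,"hand":255},{"rx":0,"ry":0,"rz":0,"x":0,"y":-0.03,"z":-0.03,"hand":255},{"rx":0,"ry":0,"rz":0,"x":0,"y":-0.03,"z":-0.07,"hand":255},{"rx":0,"ry":0,"rz":0,"x":0.025,"y":-0.03,"z":-0.11,"hand":255},{"rx":0,"ry":0,"rz":0,"x":0.06,"y":-0.03,"z":-0.135,"hand":255},{"rx":0,"ry":0,"rz":0,"x":0.095,"y":-0.03,"z":-0.135,"hand":255},{"rx":0,"ry":0,"rz":0,"x":0.113,"y":-0.03,"z":-0.135,"hand":255}]'

```text
clock: 15.5
eef_pos: [0.3732, -0.446, 0.3537]
tcp_rot: [[-0.995, 0.101, -0.0], [0.101, 0.995, 0.001], [0.0, 0.001, -1.0]]
ft_force: [0.3, 0.1, -0.2]
width: 0.0003
grasp_force: 0.0
```

>>> step_arm --increments '[{"rx":0,"ry":0,"rz":0,"x":0,"y":0.025,"z":0,"hand":255},{"rx":0,"ry":0,"rz":0,"x":0,"y":0.055,"z":0,"hand":255},{"rx":0,"ry":0,"rz":0,"x":0,"y":0.085,"z":0,"hand":255},{"rx":0,"ry":0,"rz":0,"x":0,"y":0.105,"z":0,"hand":255},{"rx":0,"ry":0,"rz":0,"x":0,"y":0.115,"z":0,"hand":255},{"rx":0,"ry":0,"rz":0,"x":0,"y":0.12,"z":0,"hand":255},{"rx":0,"ry":0,"rz":0,"x":0,"y":0.12,"z":0,"hand":255},{"rx":0,"ry":0,"rz":0,"x":0,"y":0.12,"z":0,"hand":255}]'

```text
clock: 16.3
eef_pos: [0.3883, -0.3267, 0.3528]
tcp_rot: [[-0.995, 0.098, 0.0], [0.098, 0.995, -0.001], [-0.0, -0.001, -1.0]]
ft_force: [-0.9, 0.5, 0.2]
width: 0.0002
grasp_force: 0.0
```

```bash
python3 - <<'E'
from h import *
cap('scene','s5');s=ctrl.get_state();print(s['eef_pos'],s['ft_force'])
b=cv2.imread('pics/s5.png')[160:400,260:460]
cv2.imwrite('pics/s5c.png',cv2.resize(b,None,fx=2.5,fy=2.5,interpolation=cv2.INTER_CUBIC))
E
```

```text
[ 0.38829337 -0.32671028  0.35279059] [ 0.87132518 -0.19048489  0.14449815]
```

View pics/s5c.png

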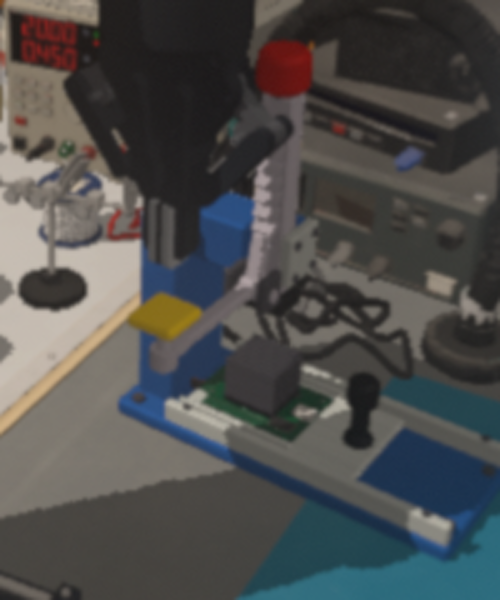

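The fingertips are over the yellow plate, and the sink and post pixels match the home position. Next I'll come down and find the plate by touch.

>>> step_arm --increments '[{"rx":0,"ry":0,"rz":0,"x":0,"y":0.002,"z":0.008,"hand":255},{"rx":0,"ry":0,"rz":0,"x":0,"y":0.002,"z":0.016,"hand":255},{"rx":0,"ry":0,"rz":0,"x":0,"y":0.002,"z":0.022,"hand":255},{"rx":0,"ry":0,"rz":0,"x":0,"y":0.002,"z":0.026,"hand":255},{"rx":0,"ry":0,"rz":0,"x":0,"y":0.002,"z":0.029,"hand":255},{"rx":0,"ry":0,"rz":0,"x":0,"y":0.002,"z":0.031,"hand":255},{"rx":0,"ry":0,"rz":0,"x":0,"y":0.002,"z":0.031,"hand":255},{"rx":0,"ry":0,"rz":0,"x":0,"y":0.002,"z":0.031,"hand":255}]'

```text
clock: 17.15
eef_pos: [0.3888, -0.3238, 0.3218]
tcp_rot: [[-0.995, 0.097, 0.0], [0.097, 0.995, -0.0], [-0.0, -0.0, -1.0]]
ft_force: [-0.3, 1.0, -0.8]
width: -0.0
grasp_force: 0.0
```

>>> step_arm --increments '[{"rx":0,"ry":0,"rz":0,"x":0,"y":0,"z":0.0005,"hand":255},{"rx":0,"ry":0,"rz":0,"x":0,"y":0,"z":0.001,"hand":255},{"rx":0,"ry":0,"rz":0,"x":0,"y":0,"z":0.0015,"hand":255},{"rx":0,"ry":0,"rz":0,"x":0,"y":0,"z":0.002,"hand":255},{"rx":0,"ry":0,"rz":0,"x":0,"y":0,"z":0.0025,"hand":255},{"rx":0,"ry":0,"rz":0,"x":0,"y":0,"z":0.003,"hand":255},{"rx":0,"ry":0,"rz":0,"x":0,"y":0,"z":0.003,"hand":255},{"rx":0,"ry":0,"rz":0,"x":0,"y":0,"z":0.003,"hand":255}]'

```text
clock: 17.95
eef_pos: [0.3885, -0.3237, 0.3186]
tcp_rot: [[-0.995, 0.097, -0.001], [0.097, 0.995, 0.0], [0.001, 0.0, -1.0]]
ft_force: [-1.9, 0.2, 3.3]
width: -0.0001
grasp_force: 1.7
```

>>> step_arm --increments '[{"rx":0,"ry":0,"rz":0,"x":0,"y":0,"z":0.0005,"hand":255},{"rx":0,"ry":0,"rz":0,"x":0,"y":0,"z":0.001,"hand":255},{"rx":0,"ry":0,"rz":0,"x":0,"y":0,"z":0.0015,"hand":255},{"rx":0,"ry":0,"rz":0,"x":0,"y":0,"z":0.002,"hand":255},{"rx":0,"ry":0,"rz":0,"x":0,"y":0,"z":0.0025,"hand":255},{"rx":0,"ry":0,"rz":0,"x":0,"y":0,"z":0.003,"hand":255},{"rx":0,"ry":0,"rz":0,"x":0,"y":0,"z":0.003,"hand":255},{"rx":0,"ry":0,"rz":0,"x":0,"y":0,"z":0.003,"hand":255}]'

```text
clock: 18.75
eef_pos: [0.3888, -0.3237, 0.3157]
tcp_rot: [[-0.995, 0.097, 0.0], [0.097, 0.995, -0.0], [-0.0, -0.0, -1.0]]
ft_force: [-2.8, 0.9, 3.5]
width: 0.0
grasp_force: 1.8
```

Contact came at about TCP z 0.3195, with a 3 N spring. I'll press another 12 mm.

>>> step_arm --increments '[{"rx":0,"ry":0,"rz":0,"x":0,"y":0,"z":0.002,"hand":255},{"rx":0,"ry":0,"rz":0,"x":0,"y":0,"z":0.004,"hand":255},{"rx":0,"ry":0,"rz":0,"x":0,"y":0,"z":0.006,"hand":255},{"rx":0,"ry":0,"rz":0,"x":0,"y":0,"z":0.008,"hand":255},{"rx":0,"ry":0,"rz":0,"x":0,"y":0,"z":0.0095,"hand":255},{"rx":0,"ry":0,"rz":0,"x":0,"y":0,"z":0.011,"hand":255},{"rx":0,"ry":0,"rz":0,"x":0,"y":0,"z":0.012,"hand":255},{"rx":0,"ry":0,"rz":0,"x":0,"y":0,"z":0.012,"hand":255}]'

```text
clock: 19.55
eef_pos: [0.3886, -0.3237, 0.3035]
tcp_rot: [[-0.995, 0.097, -0.001], [0.097, 0.995, 0.0], [0.001, 0.0, -1.0]]
ft_force: [-3.1, -0.4, 3.7]
width: -0.0004
grasp_force: 2.0
```

>>> step_arm --increments '[{"rx":0,"ry":0,"rz":0,"x":0,"y":0,"z":0.0005,"hand":255},{"rx":0,"ry":0,"rz":0,"x":0,"y":0,"z":0.001,"hand":255},{"rx":0,"ry":0,"rz":0,"x":0,"y":0,"z":0.001,"hand":255},{"rx":0,"ry":0,"rz":0,"x":0,"y":0,"z":0.001,"hand":255},{"rx":0,"ry":0,"rz":0,"x":0,"y":0,"z":0.001,"hand":255},{"rx":0,"ry":0,"rz":0,"x":0,"y":0,"z":0.001,"hand":255},{"rx":0,"ry":0,"rz":0,"x":0,"y":0,"z":0.001,"hand":255},{"rx":0,"ry":0,"rz":0,"x":0,"y":0,"z":0.001,"hand":255}]'

```text
clock: 20.35
eef_pos: [0.3886, -0.3238, 0.3032]
tcp_rot: [[-0.995, 0.097, 0.0], [0.097, 0.995, 0.0], [-0.0, 0.0, -1.0]]
ft_force: [-6.4, 1.7, 10.5]
width: 0.0001
grasp_force: 5.4
```

```bash
cat > knob.py <<'E'
from h import *
import sys
n=sys.argv[1]; c=cap('scene',n); f=c['frame'][120:300,340:410].astype(int)
m=(f[:,:,0]>110)&(f[:,:,1]<50)&(f[:,:,2]<60); y,x=np.nonzero(m)
print('red',m.sum(),x.mean()+340,y.mean()+120,x.min()+340,x.max()+340,y.min()+120,y.max()+120)
for h in (.03,.031,.04,.05,.06,.07):print(h,proj(n,[(.5015,-.3356,.181+h)]).round(1).tolist())
print(ctrl.get_state()['eef_pos'],ctrl.get_state()['ft_force'])
E
python3 knob.py s6
```

```text
red 35 378.34285714285716 208.77142857142857 373 396 206 211
0.03 [[371.3, 212.9]]
0.031 [[371.4, 212.3]]
0.04 [[371.7, 206.6]]
0.05 [[372.2, 200.3]]
0.06 [[372.6, 193.8]]
0.07 [[373.1, 187.3]]
[ 0.38857291 -0.3238058   0.30317937] [-6.3729364   1.93277272  9.79287088]
```

It's at the hard stop at 10 N, under the 20 N limit. I'll ease off half a millimetre and hold.

>>> step_arm --increments '[{"rx":0,"ry":0,"rz":0,"x":0,"y":0,"z":-0.0005,"hand":255},{"rx":0,"ry":0,"rz":0,"x":0,"y":0,"z":-0.0005,"hand":255},{"rx":0,"ry":0,"rz":0,"x":0,"y":0,"z":-0.0005,"hand":255},{"rx":0,"ry":0,"rz":0,"x":0,"y":0,"z":-0.0005,"hand":255},{"rx":0,"ry":0,"rz":0,"x":0,"y":0,"z":-0.0005,"hand":255},{"rx":0,"ry":0,"rz":0,"x":0,"y":0,"z":-0.0005,"hand":255},{"rx":0,"ry":0,"rz":0,"x":0,"y":0,"z":-0.0005,"hand":255},{"rx":0,"ry":0,"rz":0,"x":0,"y":0,"z":-0.0005,"hand":255}]'

```text
clock: 21.2
eef_pos: [0.3886, -0.3237, 0.3034]
tcp_rot: [[-0.995, 0.097, -0.0], [0.097, 0.995, 0.0], [0.0, 0.0, -1.0]]
ft_force: [-5.7, 1.4, 6.2]
width: -0.0002
grasp_force: 3.6
```

>>> step_arm --increments '[{"rx":0,"ry":0,"rz":0,"x":0,"y":0,"z":0,"hand":255},{"rx":0,"ry":0,"rz":0,"x":0,"y":0,"z":0,"hand":255},{"rx":0,"ry":0,"rz":0,"x":0,"y":0,"z":0,"hand":255},{"rx":0,"ry":0,"rz":0,"x":0,"y":0,"z":0,"hand":255},{"rx":0,"ry":0,"rz":0,"x":0,"y":0,"z":0,"hand":255},{"rx":0,"ry":0,"rz":0,"x":0,"y":0,"z":0,"hand":255},{"rx":0,"ry":0,"rz":0,"x":0,"y":0,"z":0,"hand":255},{"rx":0,"ry":0,"rz":0,"x":0,"y":0,"z":0,"hand":255}]'

```text
clock: 22.0
eef_pos: [0.3886, -0.3237, 0.3034]
tcp_rot: [[-0.995, 0.097, -0.0], [0.097, 0.995, 0.0], [0.0, 0.0, -1.0]]
ft_force: [-4.5, 0.9, 6.2]
width: -0.0002
grasp_force: 3.6
```

```bash
python3 knob.py s7; python3 - <<'E'
import cv2
b=cv2.imread('pics/s7.png')[160:400,280:480]
cv2.imwrite('pics/s7c.png',cv2.resize(b,None,fx=2.5,fy=2.5,interpolation=cv2.INTER_CUBIC))
E
```

```text
red 33 377.969696969697 208.72727272727275 373 395 206 211
0.03 [[371.3, 212.9]]
0.031 [[371.4, 212.3]]
0.04 [[371.7, 206.6]]
0.05 [[372.2, 200.3]]
0.06 [[372.6, 193.8]]
0.07 [[373.1, 187.3]]
[ 0.38860293 -0.32371399  0.30335071] [-3.90456974  1.21617321  5.65431949]
```

View pics/s7c.png

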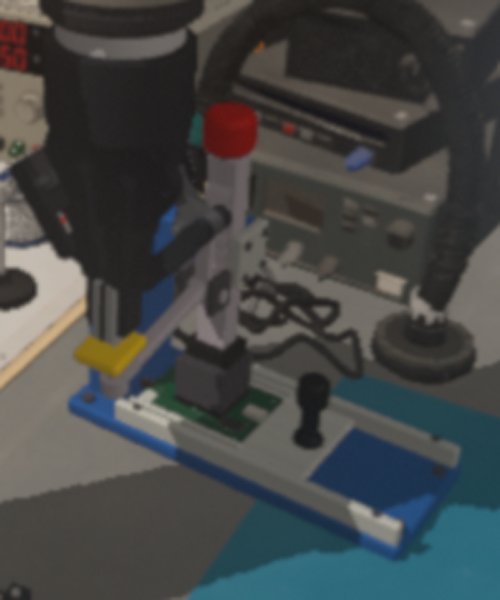

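The pad now rests on the heat sink. The knob at (372,212) puts the ram at about 0.031, and it stayed there between the last two pictures. I'll let the plate up gently and retreat.

>>> step_arm --increments '[{"rx":0,"ry":0,"rz":0,"x":0,"y":0,"z":-0.003,"hand":255},{"rx":0,"ry":0,"rz":0,"x":0,"y":0,"z":-0.006,"hand":255},{"rx":0,"ry":0,"rz":0,"x":0,"y":0,"z":-0.01,"hand":255},{"rx":0,"ry":0,"rz":0,"x":0,"y":0,"z":-0.015,"hand":255},{"rx":0,"ry":0,"rz":0,"x":0,"y":0,"z":-0.025,"hand":255},{"rx":0,"ry":0,"rz":0,"x":0,"y":0,"z":-0.04,"hand":255},{"rx":0,"ry":0,"rz":0,"x":0,"y":0,"z":-0.06,"hand":255},{"rx":0,"ry":0,"rz":0,"x":0,"y":0,"z":-0.08,"hand":255}]'

```text
clock: 22.85
eef_pos: [0.3885, -0.3236, 0.3842]
tcp_rot: [[-0.995, 0.097, -0.0], [0.097, 0.995, 0.0], [0.0, 0.0, -1.0]]
ft_force: [0.3, -0.5, 0.9]
width: 0.0
grasp_force: 0.0
```

>>> step_arm --increments '[{"rx":0,"ry":0,"rz":0,"x":0,"y":0,"z":-0.03,"hand":255},{"rx":0,"ry":0,"rz":0,"x":0,"y":0,"z":-0.06,"hand":255},{"rx":0,"ry":0,"rz":0,"x":0,"y":0,"z":-0.07,"hand":255},{"rx":0,"ry":0,"rz":0,"x":0,"y":0,"z":-0.07,"hand":255},{"rx":0,"ry":0,"rz":0,"x":0,"y":0,"z":-0.07,"hand":255},{"rx":0,"ry":0,"rz":0,"x":0,"y":0,"z":-0.07,"hand":255},{"rx":0,"ry":0,"rz":0,"x":0,"y":0,"z":-0.07,"hand":255},{"rx":0,"ry":0,"rz":0,"x":0,"y":0,"z":-0.07,"hand":255}]'

```text
clock: 23.65
eef_pos: [0.3886, -0.3236, 0.4524]
tcp_rot: [[-0.995, 0.097, -0.002], [0.097, 0.995, 0.0], [0.002, 0.0, -1.0]]
ft_force: [-0.7, -0.7, -0.1]
width: -0.0001
grasp_force: 0.0
```

```bash
sed -i 's/>110/>90/' knob.py; python3 knob.py s8; python3 - <<'E'
import cv2,numpy as np
a=cv2.imread('pics/s7.png').astype(int);b=cv2.imread('pics/s8.png').astype(int)
# knob/sink/post region difference (held vs released)
d=np.abs(a-b).max(2);print('knob',d[200:225,366:382].mean(),'sink/post',d[295:345,350:415].mean())
E
```

```text
red 445 372.0876404494382 209.6606741573034 361 396 142 222
0.03 [[371.3, 212.9]]
0.031 [[371.4, 212.3]]
0.04 [[371.7, 206.6]]
0.05 [[372.2, 200.3]]
0.06 [[372.6, 193.8]]
0.07 [[373.1, 187.3]]
[ 0.38869748 -0.32359724  0.45260681] [-0.3919089   0.68532054 -0.2689854 ]
knob 33.4125 sink/post 12.996615384615385
```

```bash
python3 - <<'E'
import cv2,numpy as np
for n in ('s3','s6','s7','s8'):
    h=cv2.cvtColor(cv2.imread(f'pics/{n}.png'),cv2.COLOR_BGR2HSV)[150:240,355:390]
    m=(((h[:,:,0]<8)|(h[:,:,0]>172))&(h[:,:,1]>170)&(h[:,:,2]>60)).astype(np.uint8)
    k,l,s,c=cv2.connectedComponentsWithStats(m);i=1+s[1:,4].argmax();print(n,s[i]+[355,150,0,0,0],c[i]+[355,150])
E
```

```text
s3 [364 176  20  22 373] [373.74262735 186.77479893]
s6 [362 201  21  22 384] [371.60416667 211.32552083]
s7 [362 201  21  22 383] [371.61357702 211.29503916]
s8 [361 201  22  21 389] [371.48071979 210.9151671 ]
```

```bash
python3 -c "
from rig import ctrl
print(ctrl.hand_in())"
```

```text
the job is handed in; nothing more can be done
None
```

The job is handed in at about 24 s of the 58 s allowed: the ram was lifted to its topmost tooth and let go without touching the top stop, the tray was pushed home, and the head was lowered onto the heat sink, where it rests (ram at about 0.031) with the robot clear; the flux pot, tape roll and solder reel were not touched.

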